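Refill the tea caddy in the pull-out drawer

ROBOT

A 7-joint arm with a two-finger parallel gripper is mounted at the origin on the work surface. World frame = base frame: x ahead of the robot, y to its left, z up, the work surface at z = 0. Lengths are in m, angles in rad, forces in N, time in s.
With the tool pointing down it reaches from about 0.4 to 0.875 m from the base axis. Payload 6.5 kg.
Tool frame: the origin (TCP) lies on the mounting face of the last link; the fingertips stand 173 mm ahead of it and the grasp point (between the pads) lies 155 mm ahead of it; z points along the fingers, y is the line along which they close (so a half turn about z gives the same grasp; the last joint's range is limited). The gripper opens to 85 mm and grips with 20 to 120 N. Pads are 22 mm wide; open, the fingers measure 114 mm over their backs; the gripper's body (76 mm by 85 mm) begins 54 mm behind the grasp point. The pads swing forward as they close: fully open they stand 13 mm farther back than shut.
Start: joints at [-1.31, 0.536, -0.004, 1.538, 0.003, 1.067, -0.071], TCP at [0.209, 0.616, 0.405] pointing down, gripper open.
Joint ranges: [-2.7, 2.7], [-0.37, 2.16], [-1.27, 1.26], [0.24, 2.4], [-1.31, 4.45], [0.19, 1.91], [-2.76, 2.76]. Speed limits (rad/s): [2.39, 2.39, 3.14, 3.14, 3.14, 3.14, 3.14].

INTERFACE

Orientations are given as a unit quaternion [w, x, y, z].
In Python, from station import manip gives the robot as it stands.
- The arm moves only by the tool move_arm, never from a script. Its argument "motion" is a list of rows, each a list of 2 entries, a list of its own where there are three numbers: the shift along the tool's x, y, z as a fraction of full scale, then the turn about the tool's z as a fraction of full scale. A call has 1 to 20 rows; each row shifts and turns the commanded pose from where the row before left it, along the tool's axes as they then stand; what a row does not reach is not made up. Full scale, the value 1, is 200 mm for a shift and 2 pi rad for a turn. A row lasts 1/8 s, in which the tool goes at most 62.5 mm and 10.7 degrees, less where a joint would pass 70% of its speed; a pose out of reach is approached as far as the arm can. A call with a number of a shift or a turn outside -1 to 1 is refused whole. A call with a gripper value outside its range is refused whole. "hand" is the closure, from -1 (fully open) to 1 (shut), set as the call begins (left out, the last holds). The fingers move at their own pace and stop on an object; "force" is the grip in N (left out, the last holds). Time passes only in rows, so rows that do not move let the fingers close. It gives the time, the measured TCP pose, the force, the opening and the grip force at its end, in the units of the state.
- manip.observe(): the state, without advancing time (a new reading comes with each control period).
- manip.grab_frame(name): name is "scene" or "top" or "wrist"; returns the picture (384x512x3 uint8, red, green, blue); there is no depth.
- manip.camera_model(name): a dict with "fovy" (degrees; the focal length in pixels is half the picture's height over the tangent of half this angle, whatever the lens; pixels are square), "cx", "cy" (the principal point, pixels), "eye" and "orientation" of the camera in the world. Camera axes: x right, y down, z forward; pixel columns grow to the right and rows downward; lengths in m; the calibration is good to about 2 mm. A picture is of the moment at which its call begins: read the wrist's pose just before it. camera_model takes no time and is no camera call; for the wrist camera it gives the pose at the moment of the call.
- manip.close_job(): hands the job in; it is judged then, once.
The state is a dict: "t": time; "joints": joint angles; "dq": joint speeds; "joint_torque": joint torques, N m; "ee_pos": TCP position; "tcp_rot": TCP orientation; "contact_force": force on the tool from outside, world axes, zero at the start; "ft_torque": the same for the moment, N m; "opening": finger opening in m; "finger_force": force on a finger pad.
Only numpy, scipy, OpenCV 4.12 (cv2) and the standard library are available. Lean on these libraries where they do the work, as an engineer would, in place of code of your own. Each camera call takes 0.05 s, during which the arm holds its last target. There are 200 camera calls.

TASK

Refill the tea caddy: pull the drawer of the low cabinet right out to its stop, fold the caddy's flap up until it stands upright, and put every tea packet that is out on the shelf into the caddy. Then fold the flap down shut over them and, last, push the drawer fully home. Do not knock over or shove away the teapot, pan, cups and other things standing around.

Things in the scene. Friction and masses are not known exactly. Their poses are not given: they have to be found in the camera images.
- cabinet: Low fixed pale wood cabinet, 250 deep, 290 wide, 166 high, with one drawer. Origin on the shelf under the middle of its front face; x points into the cabinet, away from the robot, y along its front, z up. The drawer's front board (286 wide, 12 thick, top 148 above the shelf) stands before that face. Behind it the drawer is 250 wide, its sides' tops 75 above the shelf.
- drawer (a joint): How far the drawer is pulled out of the cabinet towards its front (-x of the cabinet), m: 0 fully home, 0.18 at its stop. It slides stiffly (about 6 N) and stays where it is left.
- handle (a point): Middle of the drawer's handle: a round steel bar 12 mm thick and 120 long, level along the cabinet's y, 133 above the shelf, its centre line 45 in front of the front board (39 clear gap behind it). Moves with the drawer; axes as the cabinet's.
- caddy_floor (a point): Middle of the inner floor of the blue plastic caddy, an open box fixed in the drawer just behind the front board; moves with the drawer (inside the cabinet when home). Axes as the cabinet's. Inside 140 along x, 210 along y, 66 deep, walls 5; floor 35, rim 101 above the shelf. Packets may lie in any way wholly below the rim (two flat layers fit).
- flap (a joint): Angle of the caddy's flap, rad: 0 shut flat on the rim, 1.57 upright, stop at 1.65; stiff (0.16 N m), stays where left. Hinge line: along the cabinet's y on the caddy's front rim, 75 in front of (-x) and 66 above caddy_floor, moving with the drawer. The flap is a blue plate 150 long (from the hinge away from the robot when shut), 220 wide, 5 thick, lying on top of the hinge plane when shut.
- flap_tab (a point): Middle of the flap's T-shaped grip: a round bar 16 thick, 46 long over its rounded ends, lying along the hinge direction on a 10 x 12 stem, on the middle line of the flap's outer face, 106 from the hinge line and 30 off the hinge plane (25 off the outer face). It turns with the flap: when upright, the grip stands off the flap level, towards the robot.
- packet0: Tea packet: brown paper block 62 (x) x 44 (y) x 30 (z) mm with a paler band round its middle, about 0.12 kg, starting flat on the shelf. Origin at its centre. May be absent.
- packet1: Tea packet: brown paper block 62 (x) x 44 (y) x 30 (z) mm with a paler band round its middle, about 0.12 kg, starting flat on the shelf. Origin at its centre. May be absent.
- packet2: Tea packet: brown paper block 62 (x) x 44 (y) x 30 (z) mm with a paler band round its middle, about 0.12 kg, starting flat on the shelf. Origin at its centre. May be absent.
- packet3: Tea packet: brown paper block 62 (x) x 44 (y) x 30 (z) mm with a paler band round its middle, about 0.12 kg, starting flat on the shelf. Origin at its centre. May be absent.
- teapot: Bystander, to be left alone: green ceramic teapot, 132 across, 130 high (mm). Origin under its middle.
- milk_pan: Bystander, to be left alone: small steel milk pan, 124 across, 70 high, with a black handle 110 long (mm). Origin under its middle.
- cup_left: Bystander, to be left alone: glass tea cup, 68 across, 75 high (mm). Origin under its middle.
- cup_right: Bystander, to be left alone: glass tea cup, 68 across, 75 high (mm). Origin under its middle.
- saucer: Bystander, to be left alone: steel saucer, 124 across, 13 high (mm). Origin under its middle.
- jar: Bystander, to be left alone: amber glass jar, 72 across, 100 high (mm). Origin under its middle.
- tin: Bystander, to be left alone: round metal tin, 80 across, 120 high (mm). Origin under its middle.
Mind the look-alikes: they are no part of the job. What is shaped like the packet1 but orange or yellow is not meant.

How it is judged:
On the way, in this order (a step that is already met when the one before it is completed fails the run):
1. the drawer is pulled out to its stop (value of joint drawer above 0.172 m), for 0.2 s.
2. the caddy's flap stands upright, with the drawer still out (value of joint flap above 1.35 rad and value of joint drawer above 0.14 m), for 0.2 s.
3. every packet lies in the caddy, with the drawer out and the flap up (value of joint drawer above 0.14 m and value of joint flap above 1 rad and x of packet0 in the frame of caddy_floor between -0.07 and 0.07 m and y of packet0 in the frame of caddy_floor between -0.105 and 0.105 m and z of packet0 in the frame of caddy_floor between 0.005 and 0.062 m and x of packet1 in the frame of caddy_floor between -0.07 and 0.07 m and y of packet1 in the frame of caddy_floor between -0.105 and 0.105 m and z of packet1 in the frame of caddy_floor between 0.005 and 0.062 m and x of packet2 in the frame of caddy_floor between -0.07 and 0.07 m and y of packet2 in the frame of caddy_floor between -0.105 and 0.105 m and z of packet2 in the frame of caddy_floor between 0.005 and 0.062 m and x of packet3 in the frame of caddy_floor between -0.07 and 0.07 m and y of packet3 in the frame of caddy_floor between -0.105 and 0.105 m and z of packet3 in the frame of caddy_floor between 0.005 and 0.062 m), for 0.2 s.
4. the flap is shut over the packets, with the drawer still out (value of joint flap below 0.08 rad and value of joint drawer above 0.14 m and x of packet0 in the frame of caddy_floor between -0.07 and 0.07 m and y of packet0 in the frame of caddy_floor between -0.105 and 0.105 m and z of packet0 in the frame of caddy_floor between 0.005 and 0.062 m and x of packet1 in the frame of caddy_floor between -0.07 and 0.07 m and y of packet1 in the frame of caddy_floor between -0.105 and 0.105 m and z of packet1 in the frame of caddy_floor between 0.005 and 0.062 m and x of packet2 in the frame of caddy_floor between -0.07 and 0.07 m and y of packet2 in the frame of caddy_floor between -0.105 and 0.105 m and z of packet2 in the frame of caddy_floor between 0.005 and 0.062 m and x of packet3 in the frame of caddy_floor between -0.07 and 0.07 m and y of packet3 in the frame of caddy_floor between -0.105 and 0.105 m and z of packet3 in the frame of caddy_floor between 0.005 and 0.062 m), for 0.2 s.
At the end, for the whole second after the job is handed in: Drawer within 8 mm of fully home, flap shut within 0.08 rad, every packet present at rest inside the caddy, below its rim (its centre less than 62 mm above the caddy floor) (value of joint drawer below 0.008 m and value of joint flap below 0.08 rad and x of packet0 in the frame of caddy_floor between -0.07 and 0.07 m and y of packet0 in the frame of caddy_floor between -0.105 and 0.105 m and z of packet0 in the frame of caddy_floor between 0.005 and 0.062 m and x of packet1 in the frame of caddy_floor between -0.07 and 0.07 m and y of packet1 in the frame of caddy_floor between -0.105 and 0.105 m and z of packet1 in the frame of caddy_floor between 0.005 and 0.062 m and x of packet2 in the frame of caddy_floor between -0.07 and 0.07 m and y of packet2 in the frame of caddy_floor between -0.105 and 0.105 m and z of packet2 in the frame of caddy_floor between 0.005 and 0.062 m and x of packet3 in the frame of caddy_floor between -0.07 and 0.07 m and y of packet3 in the frame of caddy_floor between -0.105 and 0.105 m and z of packet3 in the frame of caddy_floor between 0.005 and 0.062 m and linear speed of each of packet0, packet1, packet2, packet3 below 0.03 m/s); the robot touches nothing.
It fails at once if a thing standing around is knocked over or shoved more than 50 mm (distance of any of teapot, milk_pan, cup_left, cup_right, saucer, jar, tin from where it was at the start of the episode above 0.05 m or angle between any of teapot, milk_pan, cup_left, cup_right, saucer, jar, tin's own z axis and vertical above 0.5 rad).
Of packet0, packet1, packet2, packet3 only 3 to 4 are there at a start; the rules pass over those that are not, and their reading is None.
At some moment in a run one of packet0, packet1, packet2, packet3 may be knocked a few centimetres aside while the robot is not near it.
Once in a run the grip may slacken for a moment while it holds something.
It also fails if it takes over 210 s, if anything falls off the work surface, if the arm or the gripper's body presses on something with over 40 N, if the wrist force passes 120 N, or if a joint passes its speed limit or range.

## Working session

There is one attempt and no reset: what is moved stays moved. The work goes in short steps, Python scripts to look and compute and a tool call to move; the robot and the scene stay as the last step left them, time stands still between calls to the robot, and variables do not carry over. Pictures are saved under pics/ and viewed, at most 18 in all, crops included, and the job is handed in when it is done.

Besides the shell and the picture viewer there is one more tool, called as a command line: name --argument value ..., lists and objects as JSON in quotes. move_arm: Moves the arm, as the interface text tells. Its arguments: {"type":"object","properties":{"motion":{"type":"array"},"hand":{"type":"number"},"force":{"type":"number"}},"required":["motion"]}

```bash
ls; mkdir -p pics
cat > h.py <<'E'
import numpy as np, cv2
from station import manip
from scipy.spatial.transform import Rotation as R
def rot(q): return R.from_quat([q[1],q[2],q[3],q[0]]).as_matrix()
def cam(name):
    m=manip.camera_model(name); f=192/np.tan(np.radians(m["fovy"])/2)
    return m,f
def ray(m,f,px):
    d=np.array([(px[0]-m["cx"])/f,(px[1]-m["cy"])/f,1.0]); return np.array(m["eye"]),rot(m["orientation"])@d
def onz(m,f,px,z):
    e,d=ray(m,f,px); return e+d*(z-e[2])/d[2]
def proj(m,f,P):
    c=rot(m["orientation"]).T@(np.array(P)-np.array(m["eye"])); return np.array([c[0]/c[2]*f+m["cx"],c[1]/c[2]*f+m["cy"]])
def save(name,fn,crop=None,s=1):
    im=manip.grab_frame(name)[:,:,::-1]
    cv2.imwrite("pics/raw_"+fn,im)
    o=im if crop is None else im[crop[1]:crop[3],crop[0]:crop[2]]
    cv2.imwrite("pics/"+fn,cv2.resize(o,None,fx=s,fy=s,interpolation=cv2.INTER_CUBIC)); return im
E
python3 - <<'E'
from h import *
print(manip.observe())
for n in("scene","top","wrist"):
    print(n,manip.camera_model(n))
save("scene","s0.png",None,1.5);save("top","t0.png",None,1.5)
E
```

```text
pics
{'t': 0.0, 'joints': array([-1.31017198,  0.53719968, -0.00440757,  1.53887791,  0.00260736,
        1.06732134, -0.0711964 ]), 'dq': array([ 0.00045417, -0.00056246,  0.00028149, -0.0003426 ,  0.00015934,
        0.00162375,  0.00188766]), 'joint_torque': array([ 7.05229650e-04, -5.83414686e+01,  1.04891997e+00, -2.59095615e+01,
        1.23129590e-02,  9.76094278e-03, -1.98946856e-05]), 'ee_pos': array([0.20857985, 0.61527136, 0.40378955]), 'tcp_rot': array([-6.99042193e-05,  1.62659941e-01,  9.86681779e-01, -8.97669965e-04]), 'contact_force': array([ 0.7751647 , -0.76591767,  0.18867479]), 'ft_torque': array([-0.01336024,  0.01749548,  0.01427107]), 'finger_force': 0.0, 'opening': 0.08557773206529036}
scene {'fovy': 57.0647510944371, 'cx': 252.9636265470973, 'cy': 192.57886281345063, 'eye': array([0.99624385, 0.39078905, 1.00692263]), 'orientation': array([-0.11693832,  0.38653158,  0.87880684, -0.25419934])}
top {'fovy': 55.38432850161679, 'cx': 259.7834332488539, 'cy': 194.63518603137115, 'eye': array([0.30877469, 0.01239452, 1.19029632]), 'orientation': array([ 0.07851479, -0.67295592,  0.73102538, -0.08104102])}
wrist {'fovy': 58.525926053763314, 'cx': 253.7697398702322, 'cy': 189.24120033955188, 'eye': array([0.1299144 , 0.64214065, 0.37246142]), 'orientation': array([0.13460907, 0.80164241, 0.57456154, 0.09554514])}
```

View pics/s0.png

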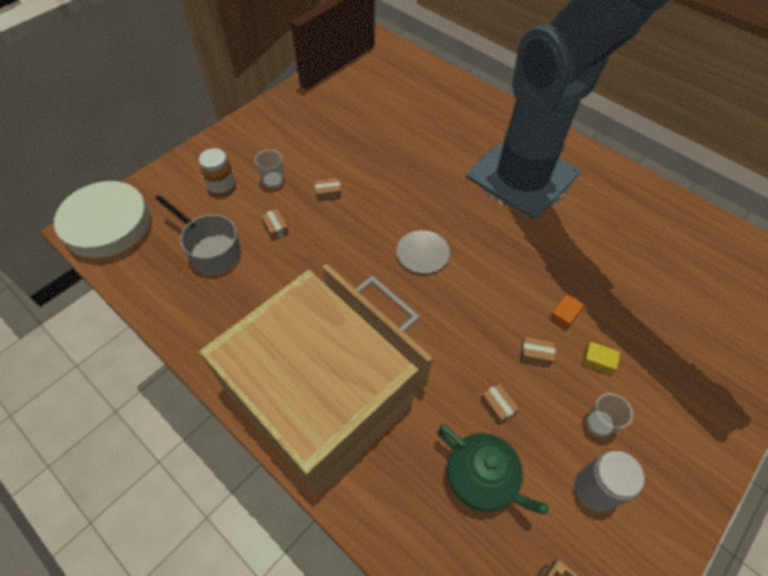

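View pics/t0.png

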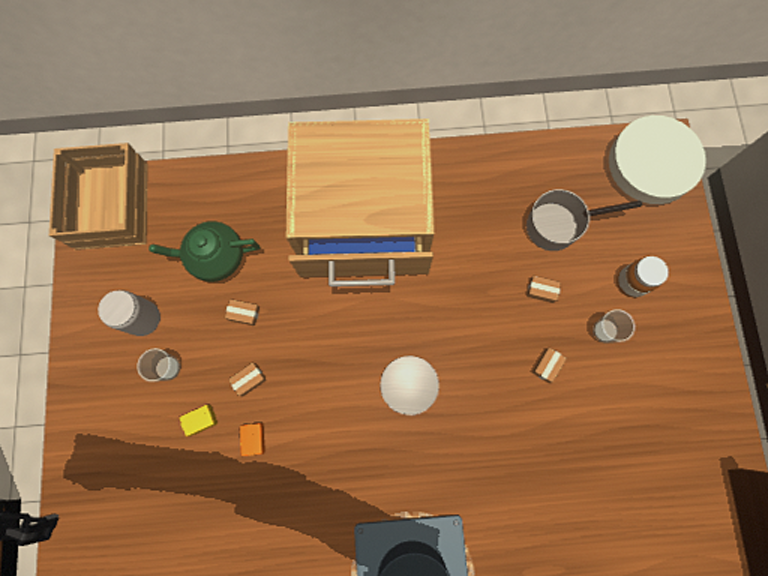

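The scene view shows the cabinet at about (310,370), with the handle at (390,300) and four packets. In the top view (1.5x) the packets are at (241,312), (247,379), (545,288) and (550,365). The handle runs from (331,287) to (393,284), and the orange and yellow blocks are decoys.

```bash
cat > find.py <<'E'
from h import *
def packets(im,m,f,zt=0.030,box=None):
    "pale band in brown surround: returns list of (xy, yaw of band, len, wid)"
    hsv=cv2.cvtColor(im,cv2.COLOR_BGR2HSV)
    mk=((hsv[:,:,1]<95)&(hsv[:,:,2]>140)).astype(np.uint8)
    out=[]
    n,l,st,c=cv2.connectedComponentsWithStats(mk)
    for i in range(1,n):
        if not 25<st[i,4]<300: continue
        ys,xs=np.where(l==i)
        P=np.array([onz(m,f,(x,y),zt)[:2] for x,y in zip(xs,ys)],np.float32)
        (cx,cy),(w,h),a=cv2.minAreaRect(P)
        a=np.radians(a)
        if w<h: a+=np.pi/2; w,h=h,w
        ev=np.linalg.eigh(np.cov(P.T))[1][:,1]; a2=np.arctan2(ev[1],ev[0])
        if 0.03<w<0.085 and h<0.035: out.append((np.r_[P.mean(0)].round(4),round(np.degrees(a2)%180,1),round(w,3),round(h,3),tuple(c[i].round(1)),st[i,4]))
    return out
E
python3 - <<'E'
from find import *
m,f=cam("top"); im=cv2.imread("pics/raw_t0.png")
for p in packets(im,m,f): print(p)
# zooms
a=cv2.resize(im[150:210,180:300],None,fx=5,fy=5,interpolation=cv2.INTER_CUBIC)
b=cv2.resize(im[190:270,130:190],None,fx=3.75,fy=3.75,interpolation=cv2.INTER_CUBIC)
cv2.imwrite("pics/z0.png",a)
cv2.imwrite("pics/z0.png",np.vstack([a,np.hstack([b,np.zeros((300,375,3),np.uint8)])]))
# rough points
for n,px,z in(("teapot",(212,250),.1),("panrim",(558,218),.07),("panhandle end",(640,204),.06),("jar",(652,271),.1),("cupR",(619,325),.075),("tin",(121,309),.12),("cupL",(152,364),.075),("saucer",(410,385),.013),("yellow",(197,421),.03),("orange",(252,439),.03),("hL",(332,288),.133),("hR",(393,285),.133),("cab fl",(287,238),.166),("cab fr",(433,233),.166),("cab bl",(291,122),.166),("cab br",(429,121),.166),("crate",(97,190),.1),("board fl",(290,257),.148),("board fr",(433,253),.148)):
    print(n,onz(m,f,(px[0]/1.5,px[1]/1.5),z)[:2].round(3))
E
```

```text
(array([ 0.5581, -0.339 ], dtype=float32), np.float64(71.5), 0.063, 0.012, (np.float64(363.1), np.float64(191.4)), np.int32(72))
(array([0.5611, 0.3219], dtype=float32), np.float64(73.4), 0.062, 0.012, (np.float64(160.1), np.float64(207.0)), np.int32(74))
(array([ 0.3916, -0.3268], dtype=float32), np.float64(142.6), 0.062, 0.013, (np.float64(366.9), np.float64(242.9)), np.int32(84))
(array([0.4144, 0.3146], dtype=float32), np.float64(120.6), 0.064, 0.012, (np.float64(163.4), np.float64(252.5)), np.int32(80))
(array([ 0.1052, -0.0587], dtype=float32), np.float64(90.3), 0.08, 0.019, (np.float64(291.5), np.float64(346.9)), np.int32(58))
teapot [0.679 0.359]
panrim [ 0.699 -0.378]
panhandle end [ 0.72  -0.565]
jar [ 0.558 -0.542]
cupR [ 0.456 -0.466]
tin [0.564 0.535]
cupL [0.456 0.491]
saucer [ 0.374 -0.029]
yellow [0.336 0.416]
orange [0.291 0.303]
hL [0.569 0.112]
hR [ 0.565 -0.009]
cab fl [0.669 0.191]
cab fr [ 0.655 -0.096]
cab bl [0.92  0.172]
cab br [ 0.898 -0.112]
crate [0.834 0.603]
board fl [0.635 0.19 ]
board fr [ 0.62  -0.093]
```

View pics/z0.png

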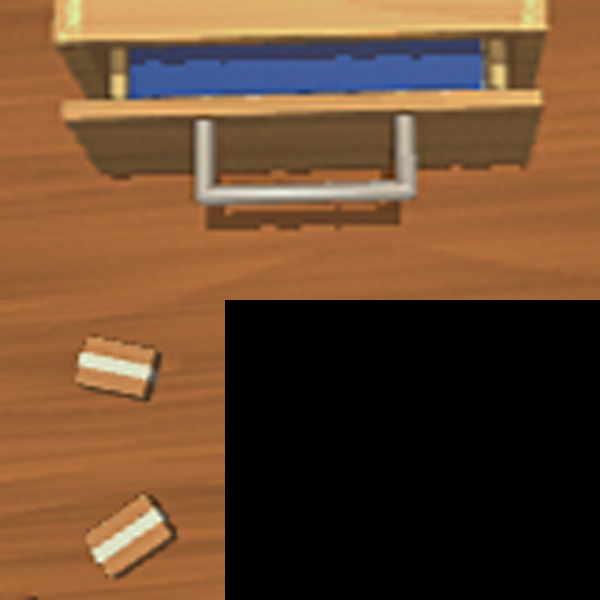

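The zoom shows the drawer slightly open. The handle bar runs from (207,195) to (407,189) in the crop, which is px (221.4,189.0) to (261.4,187.8). The bands lie along the packets' long axes.

```bash
cat > plan.py <<'E'
from h import *
import sys
def psi(o): 
    r=rot(o["tcp_rot"]); return np.degrees(np.arctan2(r[1,1],r[0,1]))
def plan(x,y,z,ps,o=None,note=""):
    "grasp point target, tool-y heading (mod 180): turn first, then shift"
    o=o or manip.observe(); p=np.array(o["ee_pos"]); r=rot(o["tcp_rot"])
    g=p+r[:,2]*0.155; d=(psi(o)-ps+90)%180-90   # + about tool z = less world angle
    q=np.radians(psi(o)-d); c,s=np.cos(q),np.sin(q)
    v=np.array([x,y,z])-g; t=np.array([-s*v[0]+c*v[1], c*v[0]+s*v[1], -v[2]])
    print(note,"g",g.round(4),"psi",round(psi(o),1),"turn",round(d/360,4),"rows",round(abs(d)/10.4,1),
          "shift",(t/.2).round(4),"mm rows",round(np.linalg.norm(t)/.06,1))
E
python3 - <<'E'
from plan import *
m,f=cam("top")
a=onz(m,f,(221.4,189.0),.133);b=onz(m,f,(261.4,187.8),.133)
print(a,b,np.linalg.norm(a-b), np.degrees(np.arctan2(*(a-b)[:2])))
h=(a+b)/2; print(h)
plan(h[0],h[1],.2,-3)
E
```

```text
[0.57833065 0.11099661 0.133     ] [ 0.57207128 -0.00801529  0.133     ] 0.11917639120579908 3.010668602775137
[0.57520096 0.05149066 0.133     ]
 g [0.2085 0.6151 0.2489] psi 71.3 turn 0.2063 rows 7.1 shift [-2.7181  1.9786  0.2445] mm rows 11.2
```

move_arm --motion '[[[0,0,0],0.0258],[[0,0,0],0.0258],[[0,0,0],0.0258],[[0,0,0],0.0258],[[0,0,0],0.0258],[[0,0,0],0.0258],[[0,0,0],0.0258],[[0,0,0],0.0257],[[-0.2265,0.165,0],0],[[-0.2265,0.165,0],0],[[-0.2265,0.165,0],0],[[-0.2265,0.165,0],0],[[-0.2265,0.165,0],0],[[-0.2265,0.165,0],0],[[-0.2265,0.165,0],0],[[-0.2265,0.165,0],0],[[-0.2265,0.165,0],0],[[-0.2265,0.165,0],0],[[-0.2265,0.165,0],0],[[-0.2265,0.165,0],0]]' --hand 0.15

```text
t: 2.6
ee_pos: [0.5764, 0.0507, 0.4045]
tcp_rot: [-0.0, 0.725, 0.689, -0.0]
contact_force: [0.1, 0.3, -0.3]
opening: 0.036
finger_force: 0.0
```

Run:
```python
from plan import *
print(manip.observe()["opening"],manip.observe()["t"],manip.observe()["joints"].round(2))
plan(.5752,.0515,.133,-3)
im=save("wrist","w0.png",None,1)
```

```text
0.03603454556250354 2.6 [-0.53  0.45  0.49  1.76 -0.24  1.   -0.  ]
 g [0.5764 0.0507 0.2495] psi -3.0 turn 0.0001 rows 0.0 shift [ 0.0037 -0.006   0.5824] mm rows 1.9
```

View pics/w0.png

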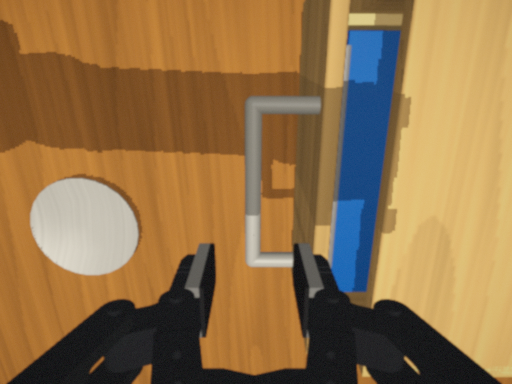

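The wrist view shows the handle bar vertical at column 254, centred between the fingertips at about 205 and 300. I'm going down to grip it.

move_arm --motion '[[[0.004,-0.006,0.194],0],[[0,0,0.194],0],[[0,0,0.194],0],[[0,0,0],0],[[0,0,0],0]]'

```text
t: 3.28
ee_pos: [0.5751, 0.0529, 0.2895]
tcp_rot: [0.0, 0.725, 0.688, 0.001]
contact_force: [-0.2, 0.3, 0.5]
opening: 0.0366
finger_force: 0.0
```

move_arm --motion '[[[0,0,0],0],[[0,0,0],0],[[0,0,0],0],[[0,0,0],0],[[0,0,0],0]]' --hand 1 --force 50

```text
t: 3.9
ee_pos: [0.5752, 0.053, 0.29]
tcp_rot: [0.001, 0.725, 0.688, 0.001]
contact_force: [-1.8, 0.7, 7.2]
opening: 0.0101
finger_force: 48.7
```

move_arm --motion '[[[0,-0.05,0],0],[[0,-0.1,0],0],[[0,-0.1,0],0],[[0,-0.1,0],0],[[0,-0.1,0],0],[[0,-0.1,0],0],[[0,-0.05,0],0],[[0,-0.03,0],0],[[0,0,0],0]]'

```text
t: 5.03
ee_pos: [0.4503, 0.0599, 0.29]
tcp_rot: [0.001, 0.725, 0.688, 0.003]
contact_force: [2.3, 1.3, 7.0]
opening: 0.0099
finger_force: 51.2
```

move_arm --motion '[[[0,-0.04,0],0],[[0,-0.04,0],0],[[0,-0.03,0],0],[[0,0,0],0]]'

```text
t: 5.52
ee_pos: [0.4285, 0.0611, 0.29]
tcp_rot: [0.001, 0.725, 0.688, 0.003]
contact_force: [3.8, 1.6, 7.9]
opening: 0.01
finger_force: 51.2
```

move_arm --motion '[[[0,-0.02,0],0],[[0,-0.02,0],0],[[0,0,0],0]]'

```text
t: 5.9
ee_pos: [0.4232, 0.0615, 0.2901]
tcp_rot: [0.005, 0.725, 0.688, 0.006]
contact_force: [15.8, 0.5, -11.4]
opening: 0.0104
finger_force: 49.5
```

move_arm --motion '[[[0,0.01,0],0],[[0,0,0],0],[[0,0,0],0]]'

```text
t: 6.28
ee_pos: [0.424, 0.0614, 0.29]
tcp_rot: [0.003, 0.725, 0.688, 0.004]
contact_force: [8.2, 1.6, 0.1]
opening: 0.0101
finger_force: 50.6
```

move_arm --motion '[[[0,0,0],0],[[0,0,0],0],[[0,0,0],0],[[0,0,-0.2],0],[[0,0,-0.3],0],[[0,0,-0.3],0],[[0,0,0],0]]' --hand 0.15

```text
t: 7.15
ee_pos: [0.4219, 0.0609, 0.4521]
tcp_rot: [0.001, 0.725, 0.688, 0.004]
contact_force: [0.7, -0.1, 0.1]
opening: 0.0358
finger_force: 0.0
```

Run:
```python
from plan import *
o=manip.observe();print(o["ee_pos"],psi(o),o["joints"].round(2))
t=save("top","t1.png");s=save("scene","s1.png")
A=cv2.resize(t[120:220,160:310],(600,400),interpolation=cv2.INTER_CUBIC)
cv2.imwrite("pics/z1.png",A)
```

```text
[0.42194575 0.06086548 0.4521116 ] -2.9877345403927635 [-0.78  0.08  0.57  2.07 -0.05  1.   -0.24]
```

View pics/z1.png

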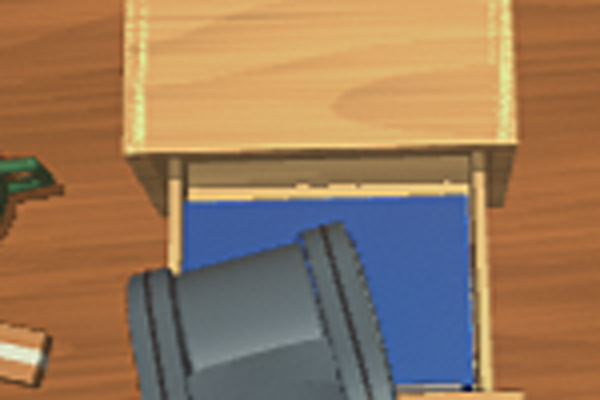

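The top view shows the drawer fully out, with the shut blue flap partly hidden by the arm link. The flap's far edge is at crop row 195, which is image row 169. I'm turning so the fingers close along y and looking with the wrist camera.

Run:
```python
from plan import *
m,f=cam("top")
for px in((160+185/4,120+202/4),(160+465/4,120+194/4)): print(onz(m,f,px,.106))
plan(.588,.051,.23,87)
```

```text
[0.64792138 0.15676585 0.106     ]
[ 0.6362426  -0.05938181  0.106     ]
 g [0.4204 0.0611 0.2933] psi -3.0 turn -0.2499 rows 8.7 shift [-0.8393 -0.0067  0.3165] mm rows 3.0
```

move_arm --motion '[[[0,0,0],-0.0278],[[0,0,0],-0.0278],[[0,0,0],-0.0278],[[0,0,0],-0.0278],[[0,0,0],-0.0278],[[0,0,0],-0.0278],[[0,0,0],-0.0278],[[0,0,0],-0.0278],[[0,0,0],-0.0276],[[-0.25,0,0.05],0],[[-0.25,0,0.05],0],[[-0.25,0,0.05],0],[[0,0,0],0],[[0,0,0],0]]' --hand -1

```text
t: 9.0
ee_pos: [0.5697, 0.0528, 0.4164]
tcp_rot: [-0.002, 0.026, 1.0, -0.001]
contact_force: [-0.6, 0.6, 0.4]
opening: 0.0855
finger_force: 0.0
```

Run:
```python
from plan import *
o=manip.observe();print(o["ee_pos"],psi(o),o["opening"],o["joints"].round(2))
t=save("wrist","w1.png")
m,f=cam("wrist"); print(m)
```

```text
[0.56971669 0.0528339  0.4163824 ] 86.97097651935583 0.08554506475961347 [-0.54  0.42  0.49  1.76 -0.23  1.02  1.55]
{'fovy': 58.525926053763314, 'cx': 253.7697398702322, 'cy': 189.24120033955188, 'eye': array([0.48652605, 0.05739145, 0.38606167]), 'orientation': array([0.1189224 , 0.71583713, 0.6788273 , 0.1123751 ])}
```

View pics/w1.png

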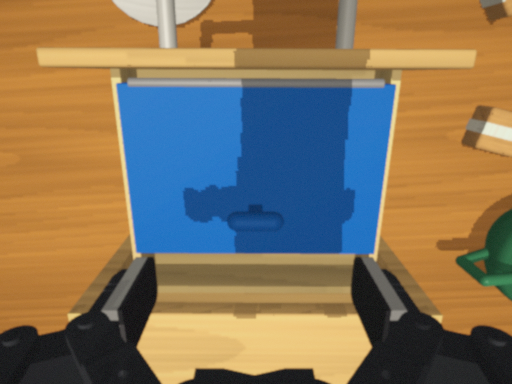

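The wrist view shows the T-grip bar at (256,221), spanning columns 228 to 284. The hinge pin is at row 83 and the flap's far edge at row 254.

Run:
```python
from plan import *
m,f=cam("wrist")
for n,px,z in(("tab",(256,221),.133),("tabL",(228,221),.131),("tabR",(284,221),.131),("hinge",(256,83),.103),("far",(256,254),.106),("bf",(256,52),.148),("cL",(118,85),.106),("cR",(396,85),.106)): print(n,onz(m,f,px,z).round(4))
t=onz(m,f,(256,221),.133)
plan(t[0],t[1],.134,87)
```

```text
tab [0.5998 0.053  0.133 ]
tabL [0.5995 0.0303 0.131 ]
tabR [0.6019 0.0757 0.131 ]
hinge [0.4945 0.0586 0.103 ]
far [0.6451 0.0509 0.106 ]
bf [0.4742 0.0594 0.148 ]
cL [ 0.4902 -0.0494  0.106 ]
cR [0.5018 0.1678 0.106 ]
 g [0.5691 0.0529 0.2621] psi 87.0 turn -0.0 rows 0.0 shift [-0.1533  0.0086  0.6407] mm rows 2.2
```

move_arm --motion '[[[-0.1533,0.0086,0],0],[[0,0,0.2],0],[[0,0,0.2],0],[[0,0,0.23],0],[[0,0,0],0],[[0,0,0],0]]'

```text
t: 9.8
ee_pos: [0.6016, 0.0533, 0.2942]
tcp_rot: [0.001, 0.026, 1.0, 0.0]
contact_force: [0.7, -0.2, -0.1]
opening: 0.0859
finger_force: 0.0
```

move_arm --motion '[[[0,0,0],0],[[0,0,0],0],[[0,0,0],0],[[0,0,0],0],[[0,0,0],0]]' --hand 1 --force 30

```text
t: 10.42
ee_pos: [0.6018, 0.052, 0.2942]
tcp_rot: [0.001, 0.027, 1.0, -0.001]
contact_force: [-2.8, -2.8, 10.4]
opening: 0.0437
finger_force: 29.0
```

Run:
```python
from plan import *
a=np.radians(15.8)+np.linspace(0,1.50,15)
p=np.c_[-.1102*np.cos(a),-.1102*np.sin(a)]   # tool x, tool z
print((np.diff(p,axis=0)/.2).round(3).tolist(), psi(manip.observe()))
```

```text
[[0.019, -0.056], [0.025, -0.053], [0.031, -0.051], [0.036, -0.047], [0.041, -0.043], [0.045, -0.038], [0.049, -0.033], [0.052, -0.028], [0.055, -0.022], [0.057, -0.016], [0.058, -0.01], [0.059, -0.004], [0.059, 0.003], [0.058, 0.009]] 86.95906567849158
```

move_arm --motion '[[[0.019,0,-0.056],0],[[0.025,0,-0.053],0],[[0.031,0,-0.051],0],[[0.036,0,-0.047],0],[[0.041,0,-0.043],0],[[0.045,0,-0.038],0],[[0.049,0,-0.033],0],[[0.052,0,-0.028],0],[[0.055,0,-0.022],0],[[0,0,0],0]]'

```text
t: 11.68
ee_pos: [0.529, 0.0562, 0.3666]
tcp_rot: [-0.002, 0.026, 1.0, -0.0]
contact_force: [-1.4, -5.1, -2.0]
opening: 0.0429
finger_force: 31.4
```

move_arm --motion '[[[0.057,0,-0.016],0],[[0.058,0,-0.01],0],[[0.059,0,-0.004],0],[[0.059,0,0.003],0],[[0.058,0,0.009],0],[[0,0,0],0],[[0,0,0],0]]'

```text
t: 12.55
ee_pos: [0.473, 0.0602, 0.3703]
tcp_rot: [0.0, 0.026, 1.0, 0.0]
contact_force: [1.1, 0.9, -0.7]
opening: -0.0001
finger_force: 0.0
```

Run:
```python
from plan import *
a=save("wrist","w2.png");b=save("scene","s2.png")
cv2.imwrite("pics/z2.png",np.hstack([cv2.resize(a,(400,300)),cv2.resize(b[150:330,100:340],(400,300),interpolation=cv2.INTER_CUBIC)]))
```

```text
(no output)
```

View pics/z2.png

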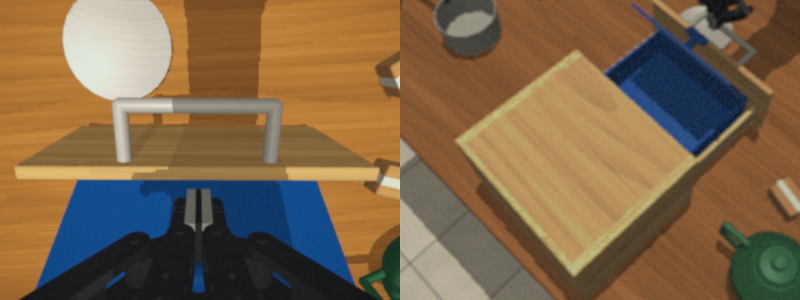

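The views show the flap nearly upright, with the fingers shut after slipping off the tab near the end of the arc. I'll go over the flap and nudge it upright from behind.

move_arm --motion '[[[0,0,-0.275],0],[[0,0,-0.275],0],[[-0.205,0,0],0],[[-0.205,0,0],0],[[0,0,0],0]]'

```text
t: 13.28
ee_pos: [0.5565, 0.0556, 0.4797]
tcp_rot: [0.0, 0.026, 1.0, -0.001]
contact_force: [-1.7, 0.0, -0.5]
opening: -0.0004
finger_force: 0.0
```

Run:
```python
from plan import *
a=save("top","t3.png");b=save("scene","s3.png");w=save("wrist","w3.png")
cv2.imwrite("pics/z3.png",np.hstack([cv2.resize(a[130:230,170:310],(400,286),interpolation=cv2.INTER_CUBIC),cv2.resize(w,(381,286))]))
plan(.555,.0555,.228,87)
```

```text
g [0.5539 0.0555 0.3247] psi 87.0 turn -0.0 rows 0.0 shift [-5.600e-03  3.000e-04  4.837e-01] mm rows 1.6
```

View pics/z3.png

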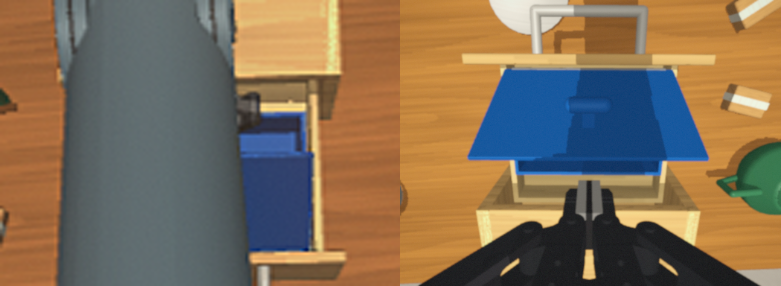

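Run:
```python
from plan import *
m,f=cam("wrist");e,d=ray(m,f,(254,212))
H=np.array([.4945,.0586,.101])
for s in np.arange(.15,.4,.01):
    p=e+d*s; r=np.hypot(p[0]-H[0],p[2]-H[2])
    if abs(r-.15)<.012: print(s.round(2),p.round(3),r.round(3),np.arctan2(p[2]-H[2],p[0]-H[0]).round(2))
m,f=cam("top");e,d=ray(m,f,(170+280/400*140,183.5))
for z in np.arange(.15,.27,.01):
    p=e+d*(z-e[2])/d[2]; r=np.hypot(p[0]-H[0],z-H[2])
    if abs(r-.15)<.012: print(p.round(3),r.round(3),np.arctan2(z-H[2],p[0]-H[0]).round(2))
```

```text
0.22 [0.556 0.056 0.245] 0.157 1.17
0.23 [0.56  0.055 0.236] 0.15 1.12
0.24 [0.564 0.055 0.227] 0.144 1.07
[ 0.558 -0.025  0.23 ] 0.144 1.11
[ 0.556 -0.025  0.24 ] 0.152 1.16
[ 0.553 -0.024  0.25 ] 0.16 1.2
```

The flap stands at about 1.13 rad, with its top edge at x≈0.558, z≈0.237. I'm moving behind it and pushing towards the robot.

move_arm --motion '[[[-0.28,0,0],0],[[0,0,0.26],0],[[0,0,0.27],0],[[0,0,0],0],[[0.08,0,0],0],[[0.08,0,0],0],[[0.08,0,0],0],[[0.08,0,0],0],[[0.06,0,0],0],[[0,0,0],0],[[0,0,0],0]]'

```text
t: 14.8
ee_pos: [0.5382, 0.0563, 0.3811]
tcp_rot: [0.007, 0.026, 1.0, 0.002]
contact_force: [3.1, -1.4, 19.5]
opening: 0.0001
finger_force: 1.1
```

move_arm --motion '[[[0.05,0,0],0],[[0.04,0,0],0],[[0,0,0],0],[[0,0,0],0]]'

```text
t: 15.3
ee_pos: [0.5224, 0.057, 0.3837]
tcp_rot: [0.011, 0.027, 1.0, 0.003]
contact_force: [4.9, -1.7, 35.4]
opening: -0.0002
finger_force: 2.8
```

The upward force is high, so the flap edge is probably touching the knuckles. I'm raising and then pushing with only the tips.

move_arm --motion '[[[0,0,-0.08],0],[[0,0,-0.08],0],[[0,0,0],0]]'

```text
t: 15.68
ee_pos: [0.5168, 0.0577, 0.408]
tcp_rot: [0.001, 0.026, 1.0, 0.001]
contact_force: [0.1, 0.5, -0.1]
opening: 0.0001
finger_force: 0.0
```

Run:
```python
from plan import *
o=manip.observe(); print(o["ee_pos"],o["contact_force"].round(1))
w=save("wrist","w4.png"); b=save("scene","s4.png")
cv2.imwrite("pics/z4.png",np.hstack([cv2.resize(w,(400,300)),cv2.resize(b[150:330,100:340],(400,300),interpolation=cv2.INTER_CUBIC)]))
```

```text
[0.51681666 0.05768518 0.40796658] [ 0.1  0.5 -0.1]
```

View pics/z4.png

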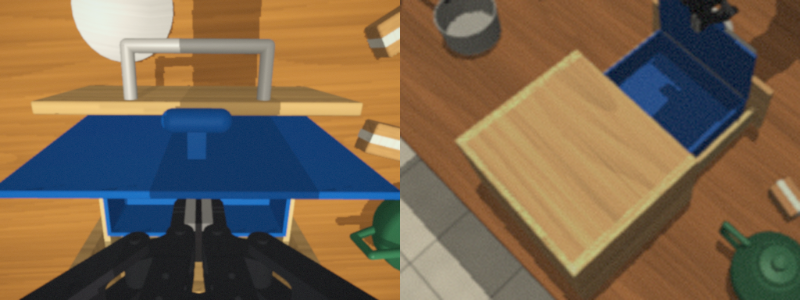

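The wrist view shows the flap's top edge at about row 246 (full scale) and the fingertips at row 256, just behind it.

Run:
```python
from plan import *
m,f=cam("wrist");e,d=ray(m,f,(254,249))
H=np.array([.4945,.0586,.101])
for s in np.arange(.05,.4,.01):
    p=e+d*s; r=np.hypot(p[0]-H[0],p[2]-H[2])
    if abs(r-.15)<.012: print(s.round(2),p.round(3),r.round(3),np.arctan2(p[2]-H[2],p[0]-H[0]).round(2))
print(proj(m,f,[.5145,.0577,.408-.173]))
```

```text
0.13 [0.497 0.059 0.259] 0.158 1.55
0.14 [0.502 0.059 0.251] 0.15 1.52
0.15 [0.507 0.059 0.242] 0.141 1.48
0.38 [0.62  0.053 0.037] 0.141 -0.47
0.39 [0.625 0.053 0.028] 0.149 -0.51
[253.08883692 256.21898232]
```

The flap is at about 1.5 rad. I'll give it one small nudge more, then go for the first packet (left, far).

move_arm --motion '[[[0.025,0,0],0],[[0,0,0],0],[[0,0,0],0],[[-0.1,0,-0.1],0],[[0,0,0],0]]'

```text
t: 16.4
ee_pos: [0.5326, 0.0568, 0.4269]
tcp_rot: [0.001, 0.026, 1.0, 0.0]
contact_force: [-0.4, 0.1, -1.3]
opening: 0.0002
finger_force: 0.0
```

Run:
```python
from find import *
from plan import plan
im=save("top","t5.png"); m,f=cam("top")
for p in packets(im,m,f): print(p)
plan(.561,.322,.16,163.4)
```

```text
(array([ 0.5203, -0.3684], dtype=float32), np.float64(70.8), 0.064, 0.012, (np.float64(373.9), np.float64(202.0)), np.int32(74))
(array([0.5611, 0.3219], dtype=float32), np.float64(73.4), 0.062, 0.012, (np.float64(160.1), np.float64(207.0)), np.int32(74))
(array([ 0.3916, -0.3268], dtype=float32), np.float64(142.6), 0.062, 0.013, (np.float64(366.9), np.float64(242.9)), np.int32(84))
(array([0.4147, 0.3143], dtype=float32), np.float64(121.0), 0.064, 0.012, (np.float64(163.5), np.float64(252.4)), np.int32(81))
 g [0.5316 0.0567 0.2709] psi 87.0 turn -0.2122 rows 7.3 shift [-1.3129  0.2381  0.5544] mm rows 4.8
```

One packet was knocked aside: it is now at (0.520,-0.368). I'm going to packet A and turning the other way to keep clear of the joint limit.

move_arm --motion '[[[0,0,0],0.0288],[[0,0,0],0.0288],[[0,0,0],0.0288],[[0,0,0],0.0288],[[0,0,0],0.0288],[[0,0,0],0.0288],[[0,0,0],0.0288],[[0,0,0],0.0288],[[0,0,0],0.0288],[[0,0,0],0.0286],[[0.2626,-0.0476,0],0],[[0.2626,-0.0476,0],0],[[0.2626,-0.0476,0],0],[[0.2626,-0.0476,0],0],[[0.2626,-0.0476,0],0],[[0,0,0.2],0],[[0,0,0],0],[[0,0,0],0]]' --hand -0.41

```text
t: 18.7
ee_pos: [0.5612, 0.3209, 0.3868]
tcp_rot: [0.0, 0.802, 0.597, -0.0]
contact_force: [-0.8, -0.2, 0.8]
opening: 0.06
finger_force: 0.0
```

Run:
```python
from find import *
from plan import plan
print(manip.observe()["joints"].round(2),manip.observe()["opening"])
im=save("wrist","w5.png"); m,f=cam("wrist")
hsv=cv2.cvtColor(im,cv2.COLOR_BGR2HSV)
mk=((hsv[:,:,1]<95)&(hsv[:,:,2]>140)).astype(np.uint8)
n,l,st,c=cv2.connectedComponentsWithStats(mk)
for i in range(1,n):
    if st[i,4]>150:
        ys,xs=np.where(l==i); P=np.array([onz(m,f,(x,y),.03)[:2] for x,y in zip(xs,ys)],np.float32)
        ev=np.linalg.eigh(np.cov(P.T))[1][:,1]
        print(P.mean(0).round(4),np.degrees(np.arctan2(ev[1],ev[0])).round(1)%180,[round(v,3) for v in cv2.minAreaRect(P)[1]],st[i])
plan(.561,.322,.024,163.4)
```

```text
[-1.14  0.7   0.86  1.6  -0.57  1.12 -0.42] 0.060020700297363755
[0.4448 0.4818] 170.2 [0.043, 0.095] [   3    0  115   56 3704]
[0.7066 0.3724] 86.8 [0.026, 0.037] [378  42  32  45 935]
[0.5623 0.3223] 73.4 [0.063, 0.013] [246 129  14  64 833]
[0.4157 0.3148] 120.4 [0.014, 0.063] [ 90 185  57  47 742]
[0.544 0.138] 173.0 [0.008, 0.073] [260 308  64  13 189]
 g [0.5617 0.321  0.2325] psi -16.7 turn -0.0003 rows 0.0 shift [ 0.0036 -0.0046  1.0423] mm rows 3.5
```

View pics/w5.png

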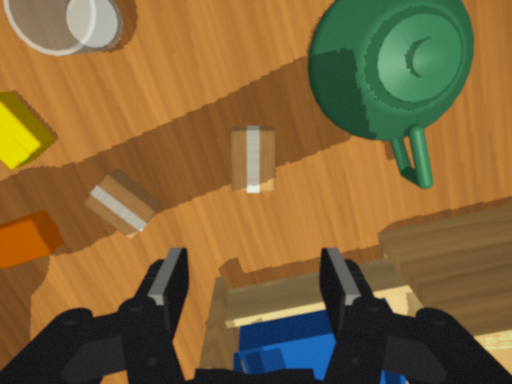

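The wrist view shows packet A at (252,160) and packet B at (122,205). The measured A at (0.5623,0.3223) agrees with the top view. I'm grasping it.

move_arm --motion '[[[0.007,0.001,0.2606],0],[[0,0,0.2606],0],[[0,0,0.2606],0],[[0,0,0.2606],0],[[0,0,0],0],[[0,0,0],0]]'

```text
t: 19.5
ee_pos: [0.5631, 0.3234, 0.1805]
tcp_rot: [0.0, 0.802, 0.597, 0.002]
contact_force: [0.7, 0.3, 0.2]
opening: 0.06
finger_force: 0.0
```

move_arm --motion '[[[0,0,0],0],[[0,0,0],0],[[0,0,0],0],[[0,0,0],0],[[0,0,-0.25],0],[[0,0,-0.25],0],[[0,0,-0.25],0],[[0,0,-0.25],0],[[0,0,0],0]]' --hand 1 --force 40

```text
t: 20.62
ee_pos: [0.5632, 0.3231, 0.3839]
tcp_rot: [0.0, 0.802, 0.597, 0.005]
contact_force: [0.7, -0.6, -0.2]
opening: 0.0434
finger_force: 41.4
```

Run:
```python
from plan import *
plan(.5868,.0998,.063,87)
```

```text
g [0.5645 0.324  0.2289] psi -16.6 turn 0.2121 rows 7.3 shift [0.1699 1.1136 0.8295] mm rows 4.7
```

move_arm --motion '[[[0,0,0],0.0265],[[0,0,0],0.0265],[[0,0,0],0.0265],[[0,0,0],0.0265],[[0,0,0],0.0265],[[0,0,0],0.0265],[[0,0,0],0.0265],[[0,0,0],0.0266],[[0.022,0.2227,0],0],[[0.022,0.2227,0],0],[[0.022,0.2227,0],0],[[0.022,0.2227,0],0],[[0.022,0.2227,0],0],[[0,0,0.2],0],[[0,0,0],0],[[0,0,0],0]]'

```text
t: 22.62
ee_pos: [0.5724, 0.1004, 0.3386]
tcp_rot: [-0.0, 1.0, -0.025, 0.0]
contact_force: [0.2, 0.0, -0.9]
opening: 0.0434
finger_force: 41.3
```

Run:
```python
from plan import *
o=manip.observe(); print(o["opening"],o["joints"].round(2))
plan(.5748,.1004,.063,87)
```

```text
0.043385148162026606 [-0.98  0.8   1.12  1.82 -0.82  1.07 -1.17]
 g [0.5725 0.1005 0.1836] psi -92.9 turn 0.0003 rows 0.0 shift [ 1.160e-02 -2.000e-04  6.031e-01] mm rows 2.0
```

move_arm --motion '[[[0.011,0,0.2],0],[[0,0,0.2],0],[[0,0,0.2],0],[[0,0,0],0],[[0,0,0],0]]'

```text
t: 23.25
ee_pos: [0.5749, 0.1002, 0.219]
tcp_rot: [-0.0, 1.0, -0.025, 0.001]
contact_force: [0.5, -0.1, 0.1]
opening: 0.0432
finger_force: 43.5
```

move_arm --motion '[[[0,0,0],0],[[0,0,0],0],[[0,0,0],0],[[0,0,-0.28],0],[[0,0,-0.28],0],[[0,0,-0.28],0],[[0,0,0],0]]' --hand -0.41

```text
t: 24.12
ee_pos: [0.5756, 0.0991, 0.391]
tcp_rot: [-0.001, 1.0, -0.026, 0.004]
contact_force: [-0.7, -0.2, -0.7]
opening: 0.0601
finger_force: 0.0
```

Run:
```python
from plan import *
w=save("wrist","w6.png"); s=save("scene","s6.png")
cv2.imwrite("pics/z6.png",np.hstack([cv2.resize(w,(400,300)),cv2.resize(s[150:330,100:340],(400,300),interpolation=cv2.INTER_CUBIC)]))
plan(.4157,.3148,.16,30.5)
```

```text
g [0.5744 0.1002 0.2316] psi -92.9 turn 0.1571 rows 5.4 shift [-1.3274  0.139   0.358 ] mm rows 4.6
```

View pics/z6.png

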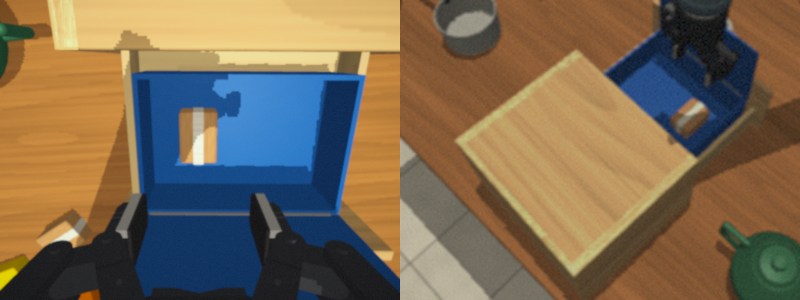

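Packet A lies flat in the caddy at (197,137) in the left panel. Next is packet B.

move_arm --motion '[[[0,0,-0.15],0],[[0,0,-0.15],0],[[0,0,0],-0.0286],[[0,0,0],-0.0286],[[0,0,0],-0.0286],[[0,0,0],-0.0286],[[0,0,0],-0.0286],[[0,0,0],-0.0286],[[0,0,0],-0.0286],[[0,0,0],-0.0286],[[0,0,0],-0.0286],[[0,0,0],-0.0286],[[0,0,0],-0.0286],[[0,0,0],-0.0286],[[0.2655,-0.0278,0],0],[[0.2655,-0.0278,0],0],[[0.2655,-0.0278,0],0],[[0.2655,-0.0278,0],0],[[0.2655,-0.0278,0],0],[[0,0,0],0]]'

```text
t: 26.72
ee_pos: [0.4117, 0.3181, 0.4442]
tcp_rot: [-0.001, 0.492, 0.871, -0.001]
contact_force: [0.0, -1.1, 0.5]
opening: 0.0601
finger_force: 0.0
```

```bash
cat >> find.py <<'E'
def wrist(fn,x0,y0,ps):
    "wrist refinement of the band nearest to x0,y0"
    from plan import plan
    im=save("wrist",fn); m,f=cam("wrist")
    hsv=cv2.cvtColor(im,cv2.COLOR_BGR2HSV)
    mk=((hsv[:,:,1]<95)&(hsv[:,:,2]>140)).astype(np.uint8)
    n,l,st,c=cv2.connectedComponentsWithStats(mk); best=None
    for i in range(1,n):
        if st[i,4]>150:
            ys,xs=np.where(l==i); P=np.array([onz(m,f,(x,y),.03)[:2] for x,y in zip(xs,ys)],np.float32)
            ev=np.linalg.eigh(np.cov(P.T))[1][:,1]; q=P.mean(0); e=np.hypot(q[0]-x0,q[1]-y0)
            if best is None or e<best[0]: best=(e,q,np.degrees(np.arctan2(ev[1],ev[0]))%180,cv2.minAreaRect(P)[1],st[i])
    print(best)
    plan(float(best[1][0]),float(best[1][1]),.024,best[2]+90)
E
python3 - <<'E'
from find import *
print(manip.observe()["joints"].round(2))
wrist("w7.png",.4157,.3148,30.5)
E
```

```text
[-1.24  0.3   0.61  1.86 -0.2   1.04 -0.  ]
(np.float32(0.0037932487), array([0.41754788, 0.3114873 ], dtype=float32), np.float64(120.79109844155516), (0.0122658871114254, 0.06306126713752747), array([250, 127,  12,  55, 600], dtype=int32))
 g [0.4132 0.3156 0.2895] psi 30.9 turn 0.0002 rows 0.0 shift [-0.0288  0.0084  1.3276] mm rows 4.4
```

move_arm --motion '[[[-0.02,0.008,0.2655],0],[[0,0,0.2655],0],[[0,0,0.2655],0],[[0,0,0.2655],0],[[0,0,0.2655],0],[[0,0,0],0],[[0,0,0],0]]'

```text
t: 27.65
ee_pos: [0.4198, 0.311, 0.1815]
tcp_rot: [0.001, 0.496, 0.868, 0.0]
contact_force: [0.1, 0.0, 0.7]
opening: 0.0602
finger_force: 0.0
```

move_arm --motion '[[[0,0,0],0],[[0,0,0],0],[[0,0,0],0],[[0,0,0],0],[[0,0,-0.28],0],[[0,0,-0.28],0],[[0,0,-0.28],0],[[0,0,-0.28],0],[[0,0,-0.28],0],[[0,0,0],0]]' --hand 1

```text
t: 28.9
ee_pos: [0.4198, 0.3114, 0.4658]
tcp_rot: [0.001, 0.496, 0.869, 0.005]
contact_force: [-0.3, -0.6, -2.2]
opening: 0.043
finger_force: 41.9
```

Run:
```python
from plan import *
plan(.5700,.0087,.063,87)
```

```text
g [0.4209 0.3127 0.3108] psi 30.6 turn -0.1567 rows 5.4 shift [-0.8242 -1.479   1.2389] mm rows 7.0
```

move_arm --motion '[[[0,0,0],0.0286],[[0,0,0],0.0286],[[0,0,0],0.0286],[[0,0,0],0.0286],[[0,0,0],0.0286],[[0,0,0],0.0286],[[0,0,0],0.0286],[[0,0,0],0.0286],[[0,0,0],0.0286],[[0,0,0],0.0286],[[0,0,0],0.0286],[[0,0,0],0.0286],[[0.1177,0.2113,0],0],[[0.1177,0.2113,0],0],[[0.1177,0.2113,0],0],[[0.1177,0.2113,0],0],[[0.1177,0.2113,0],0],[[0.1177,0.2113,0],0],[[0.1177,0.2113,0],0],[[0,0,0],0]]'

```text
t: 31.4
ee_pos: [0.5678, 0.0027, 0.4607]
tcp_rot: [0.001, 1.0, -0.03, 0.001]
contact_force: [0.5, -0.2, -1.6]
opening: 0.0433
finger_force: 41.8
```

Run:
```python
from plan import *
o=manip.observe(); print(o["opening"],o["joints"].round(2))
plan(.5700,.0087,.063,87)
```

```text
0.043283290225017125 [-0.83  0.52  1.06  1.74 -0.49  1.17 -1.26]
 g [0.568  0.0024 0.3057] psi -93.4 turn -0.0011 rows 0.0 shift [ 0.0084 -0.0317  1.2133] mm rows 4.0
```

move_arm --motion '[[[0.008,-0.025,0.24],0],[[0,0,0.24],0],[[0,0,0.24],0],[[0,0,0],0],[[0,0,0],0]]'

```text
t: 32.02
ee_pos: [0.5703, 0.0128, 0.3179]
tcp_rot: [-0.0, 1.0, -0.026, 0.001]
contact_force: [-0.0, -0.2, -1.0]
opening: 0.0434
finger_force: 41.8
```

Run:
```python
from plan import *
plan(.5700,.0087,.063,87)
```

```text
g [0.5706 0.0128 0.1629] psi -92.9 turn 0.0002 rows 0.0 shift [-0.002   0.0206  0.4996] mm rows 1.7
```

move_arm --motion '[[[-0.002,0.0206,0.17],0],[[0,0,0.17],0],[[0,0,0.16],0],[[0,0,0],0],[[0,0,0],0]]'

```text
t: 32.65
ee_pos: [0.5702, 0.0086, 0.218]
tcp_rot: [-0.0, 1.0, -0.026, 0.002]
contact_force: [-0.2, 0.7, -0.6]
opening: 0.0433
finger_force: 44.6
```

move_arm --motion '[[[0,0,0],0],[[0,0,0],0],[[0,0,0],0],[[0,0,-0.28],0],[[0,0,-0.28],0],[[0,0,-0.28],0],[[0,0,-0.2],0],[[0,0,0],0]]' --hand -0.41

```text
t: 33.65
ee_pos: [0.57, 0.0078, 0.428]
tcp_rot: [-0.001, 1.0, -0.026, 0.003]
contact_force: [0.0, 0.2, -0.5]
opening: 0.0607
finger_force: 0.0
```

```bash
cat > caddy.py <<'E'
from find import *
def caddy(fn,z=.065):
    "pale bands inside the caddy, caddy-frame mm (x,y), wrist view"
    im=save("wrist",fn); m,f=cam("wrist"); a=np.radians(-3)
    ux=np.array([np.cos(a),np.sin(a)]);uy=np.array([-np.sin(a),np.cos(a)]);C=np.array([.5694,.0547])
    hsv=cv2.cvtColor(im,cv2.COLOR_BGR2HSV); mk=((hsv[:,:,1]<95)&(hsv[:,:,2]>140)).astype(np.uint8)
    n,l,st,c=cv2.connectedComponentsWithStats(mk)
    for i in range(1,n):
        if st[i,4]>80:
            ys,xs=np.where(l==i); P=np.array([onz(m,f,(x,y),z)[:2]-C for x,y in zip(xs,ys)],np.float32)@np.c_[ux,uy]
            q=P.mean(0)
            P=P.astype(np.float32)
            if abs(q[0])<.09 and abs(q[1])<.11: print("band",(q*1e3).round(0),[round(v*1e3) for v in cv2.minAreaRect(P)[1]],st[i])
E
python3 - <<'E'
from caddy import *
caddy("w8.png")
im=save("top","t8.png"); m,f=cam("top")
for p in packets(im,m,f): print(p)
from plan import plan
print(manip.observe()["joints"].round(2))
plan(.5203,-.3684,.16,160.8)
E
```

```text
band [89. 59.] [74, 11] [ 96  65  82  15 841]
band [ 88. -86.] [10, 44] [274  66  49  13 548]
band [75. 10.] [0, 80] [150  87  88   1  88]
band [  7. -46.] [64, 39] [236 124  40  65 985]
band [ 2. 45.] [15, 67] [153 131  19  66 844]
band [ 6. 66.] [3, 52] [138 134   7  52  82]
(array([ 0.7524, -0.1052], dtype=float32), np.float64(174.1), 0.061, 0.007, (np.float64(285.8), np.float64(141.1)), np.int32(31))
(array([0.5783, 0.0091], dtype=float32), np.float64(175.4), 0.064, 0.013, (np.float64(256.1), np.float64(194.1)), np.int32(72))
(array([ 0.5203, -0.3684], dtype=float32), np.float64(70.8), 0.064, 0.012, (np.float64(373.9), np.float64(202.0)), np.int32(74))
(array([ 0.3916, -0.3268], dtype=float32), np.float64(142.6), 0.062, 0.013, (np.float64(366.9), np.float64(242.9)), np.int32(84))
[-0.81  0.56  1.02  1.78 -0.53  1.11 -1.23]
 g [0.5691 0.0087 0.2695] psi -92.9 turn -0.2048 rows 7.1 shift [-1.8611  0.3896  0.5476] mm rows 6.6
```

Both packets lie flat in the caddy, at about (2,45) and (5,-46) mm in its frame. Next is packet C on the right, the one that was knocked.

move_arm --motion '[[[0,0,0],-0.0256],[[0,0,0],-0.0256],[[0,0,0],-0.0256],[[0,0,0],-0.0256],[[0,0,0],-0.0256],[[0,0,0],-0.0256],[[0,0,0],-0.0256],[[0,0,0],-0.0256],[[-0.2659,0.0557,0],0],[[-0.2659,0.0557,0],0],[[-0.2659,0.0557,0],0],[[-0.2659,0.0557,0],0],[[-0.2659,0.0557,0],0],[[-0.2659,0.0557,0],0],[[-0.2659,0.0557,0],0],[[0,0,0.2],0],[[0,0,0],0],[[0,0,0],0],[[0,0,0],0]]'

```text
t: 36.12
ee_pos: [0.5209, -0.3682, 0.3854]
tcp_rot: [0.001, 0.815, 0.58, 0.0]
contact_force: [-0.1, -1.1, 0.1]
opening: 0.0601
finger_force: 0.0
```

Run:
```python
from find import *
wrist("w9.png",.5203,-.3684,0)
```

```text
(np.float32(0.00070617837), array([ 0.5202088 , -0.36769974], dtype=float32), np.float64(70.35548773353769), (0.06320365518331528, 0.013004861772060394), array([245, 131,  14,  64, 862], dtype=int32))
 g [ 0.5211 -0.3684  0.2304] psi -19.2 turn 0.0014 rows 0.0 shift [ 0.0019 -0.0054  1.0318] mm rows 3.4
```

move_arm --motion '[[[0.002,-0.005,0.258],0],[[0,0,0.258],0],[[0,0,0.258],0],[[0,0,0.258],0],[[0,0,0],0],[[0,0,0],0]]'

```text
t: 36.92
ee_pos: [0.5203, -0.3688, 0.1801]
tcp_rot: [0.002, 0.815, 0.579, 0.0]
contact_force: [-0.1, -0.2, -0.1]
opening: 0.0601
finger_force: 0.0
```

move_arm --motion '[[[0,0,0],0],[[0,0,0],0],[[0,0,0],0],[[0,0,0],0],[[0,0,-0.25],0],[[0,0,-0.25],0],[[0,0,-0.25],0],[[0,0,-0.25],0],[[0,0,-0.2],0],[[0,0,0],0]]' --hand 1

```text
t: 38.17
ee_pos: [0.5196, -0.3691, 0.423]
tcp_rot: [0.004, 0.815, 0.579, 0.002]
contact_force: [0.1, -0.3, -1.7]
opening: 0.0434
finger_force: 41.7
```

Run:
```python
from plan import *
plan(.5725,.0087,.094,87)
```

```text
g [ 0.5208 -0.3697  0.268 ] psi -19.3 turn 0.2049 rows 7.1 shift [ 0.159  -1.9031  0.8699] mm rows 7.0
```

move_arm --motion '[[[0,0,0],0.0256],[[0,0,0],0.0256],[[0,0,0],0.0256],[[0,0,0],0.0256],[[0,0,0],0.0256],[[0,0,0],0.0256],[[0,0,0],0.0256],[[0,0,0],0.0257],[[0.02,-0.238,0],0],[[0.02,-0.238,0],0],[[0.02,-0.238,0],0],[[0.02,-0.238,0],0],[[0.02,-0.238,0],0],[[0.02,-0.238,0],0],[[0.02,-0.238,0],0],[[0.02,-0.238,0],0],[[0,0,0.2],0],[[0,0,0.2],0],[[0,0,0],0],[[0,0,0],0]]'

```text
t: 40.67
ee_pos: [0.5716, 0.0101, 0.3391]
tcp_rot: [-0.0, 1.0, -0.026, 0.001]
contact_force: [-0.2, 0.8, -0.7]
opening: 0.043
finger_force: 41.6
```

Run:
```python
from plan import *
print(manip.observe()["opening"])
plan(.5725,.0087,.094,87)
```

```text
0.043023294956430695
 g [0.5718 0.0101 0.1841] psi -93.0 turn -0.0001 rows 0.0 shift [0.0037 0.0068 0.4505] mm rows 1.5
```

move_arm --motion '[[[0.003,0.006,0.15],0],[[0,0,0.15],0],[[0,0,0.15],0],[[0,0,0],0],[[0,0,0],0]]'

```text
t: 41.3
ee_pos: [0.5725, 0.0091, 0.2496]
tcp_rot: [-0.0, 1.0, -0.026, 0.001]
contact_force: [-0.5, 0.0, -1.3]
opening: 0.0432
finger_force: 41.6
```

move_arm --motion '[[[0,0,0],0],[[0,0,0],0],[[0,0,0],0],[[0,0,-0.28],0],[[0,0,-0.28],0],[[0,0,-0.28],0],[[0,0,-0.2],0],[[0,0,0],0]]' --hand -0.41

```text
t: 42.3
ee_pos: [0.5724, 0.0087, 0.4588]
tcp_rot: [-0.0, 1.0, -0.026, 0.003]
contact_force: [0.4, -0.8, -0.5]
opening: 0.0604
finger_force: 0.0
```

Run:
```python
from caddy import *
caddy("w10.png",.095)
im=save("top","t10.png"); m,f=cam("top")
for p in packets(im,m,f): print(p)
from plan import plan
plan(.3916,-.3268,.2,52.6)
```

```text
band [89. 54.] [62, 10] [109  69  69  12 597]
band [ 88. -82.] [43, 8] [271  70  48  10 459]
band [ 76. -35.] [94, 0] [192  88 103   1 103]
band [  8. -46.] [43, 73] [ 232  122   45   71 1062]
band [ 9. 38.] [13, 60] [162 129  17  60 726]
(array([ 0.8565, -0.0071], dtype=float32), np.float64(65.9), 0.071, 0.016, (np.float64(254.3), np.float64(114.8)), np.int32(58))
(array([ 0.7512, -0.1049], dtype=float32), np.float64(174.2), 0.061, 0.007, (np.float64(285.7), np.float64(141.5)), np.int32(31))
(array([ 0.6265, -0.7376], dtype=float32), np.float64(2.5), 0.056, 0.011, (np.float64(479.6), np.float64(161.6)), np.int32(30))
(array([ 0.5388, -0.7371], dtype=float32), np.float64(176.2), 0.078, 0.011, (np.float64(485.3), np.float64(187.3)), np.int32(42))
(array([0.588 , 0.0098], dtype=float32), np.float64(176.3), 0.06, 0.013, (np.float64(255.6), np.float64(191.2)), np.int32(79))
(array([ 0.3916, -0.3268], dtype=float32), np.float64(142.6), 0.062, 0.013, (np.float64(366.9), np.float64(242.9)), np.int32(84))
(array([ 0.2386, -0.7387], dtype=float32), np.float64(178.1), 0.066, 0.005, (np.float64(507.3), np.float64(281.6)), np.int32(29))
 g [0.5715 0.0096 0.3005] psi -93.0 turn 0.0956 rows 3.3 shift [0.3069 1.8827 0.5025] mm rows 6.6
```

View pics/w10.png

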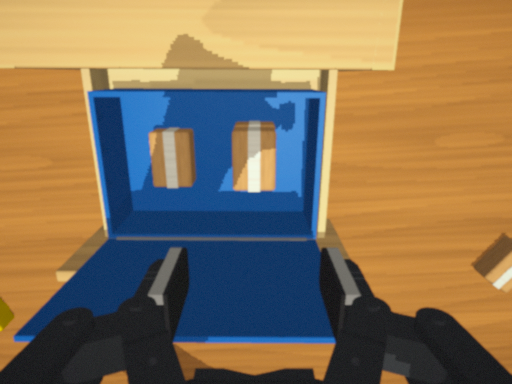

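The wrist view shows the stack at (254,157) and the single packet at (172,157), both flat. Next is packet D.

move_arm --motion '[[[0,0,0],0.0239],[[0,0,0],0.0239],[[0,0,0],0.0239],[[0,0,0],0.0239],[[0.0384,0.2353,0],0],[[0.0384,0.2353,0],0],[[0.0384,0.2353,0],0],[[0.0384,0.2353,0],0],[[0.0384,0.2353,0],0],[[0.0384,0.2353,0],0],[[0.0384,0.2353,0],0],[[0.0384,0.2353,0],0],[[0,0,0.17],0],[[0,0,0.17],0],[[0,0,0],0],[[0,0,0],0],[[0,0,0],0]]'

```text
t: 44.52
ee_pos: [0.3922, -0.3273, 0.3888]
tcp_rot: [0.0, 0.947, -0.321, 0.001]
contact_force: [0.4, -0.1, -0.1]
opening: 0.0601
finger_force: 0.0
```

Run:
```python
from find import *
print(manip.observe()["joints"].round(2))
wrist("w11.png",.3916,-.3268,0)
```

```text
[-0.2   0.52  1.08  1.96 -0.55  0.99 -1.08]
(np.float32(0.0018706695), array([ 0.39329737, -0.32758635], dtype=float32), np.float64(142.05679432483697), (0.012890703044831753, 0.06280673295259476), array([248, 131,  14,  63, 839], dtype=int32))
 g [ 0.3925 -0.3273  0.2337] psi -127.4 turn 0.0016 rows 0.1 shift [ 0.0041 -0.0016  1.0485] mm rows 3.5
```

move_arm --motion '[[[0.003,0,0.262],0],[[0,0,0.262],0],[[0,0,0.262],0],[[0,0,0.262],0],[[0,0,0],0],[[0,0,0],0]]'

```text
t: 45.32
ee_pos: [0.3929, -0.3283, 0.18]
tcp_rot: [0.001, 0.947, -0.321, 0.001]
contact_force: [0.1, -0.6, 0.8]
opening: 0.06
finger_force: 0.0
```

move_arm --motion '[[[0,0,0],0],[[0,0,0],0],[[0,0,0],0],[[0,0,0],0],[[0,0,-0.28],0],[[0,0,-0.28],0],[[0,0,-0.28],0],[[0,0,-0.28],0],[[0,0,-0.28],0],[[0,0,0],0]]' --hand 1

```text
t: 46.58
ee_pos: [0.3923, -0.3287, 0.4628]
tcp_rot: [0.0, 0.947, -0.321, 0.004]
contact_force: [-0.6, -0.1, -2.0]
opening: 0.0434
finger_force: 42.8
```

Run:
```python
from plan import *
plan(.5748,.1004,.094,87)
plan(.6,-.1,.3,87)
```

```text
g [ 0.3935 -0.3292  0.3078] psi -127.4 turn -0.0956 rows 3.3 shift [ 0.7927 -2.1924  1.0691] mm rows 8.5
 g [ 0.3935 -0.3292  0.3078] psi -127.4 turn -0.0956 rows 3.3 shift [ 0.9709 -1.1984  0.0391] mm rows 5.1
```

move_arm --motion '[[[0,0,0],-0.0239],[[0,0,0],-0.0239],[[0,0,0],-0.0239],[[0,0,0],-0.0239],[[0.0793,-0.2192,0],0],[[0.0793,-0.2192,0],0],[[0.0793,-0.2192,0],0],[[0.0793,-0.2192,0],0],[[0.0793,-0.2192,0],0],[[0.0793,-0.2192,0],0],[[0.0793,-0.2192,0],0],[[0.0793,-0.2192,0],0],[[0.0793,-0.2192,0],0],[[0.0793,-0.2192,0],0],[[0,0,0],0],[[0,0,0.27],0],[[0,0,0.27],0],[[0,0,0],0],[[0,0,0],0]]'

```text
t: 48.95
ee_pos: [0.5742, 0.1013, 0.3521]
tcp_rot: [-0.0, 1.0, -0.027, 0.001]
contact_force: [0.8, -0.5, -0.0]
opening: 0.0428
finger_force: 42.6
```

Run:
```python
from plan import *
print(manip.observe()["opening"])
plan(.5755,.0995,.094,87)
```

```text
0.04276900340583169
 g [0.5745 0.1013 0.1971] psi -93.1 turn -0.0002 rows 0.0 shift [0.0054 0.0088 0.5157] mm rows 1.7
```

move_arm --motion '[[[0.005,0.009,0.172],0],[[0,0,0.172],0],[[0,0,0.172],0],[[0,0,0],0],[[0,0,0],0]]'

```text
t: 49.58
ee_pos: [0.5755, 0.1002, 0.2493]
tcp_rot: [-0.0, 1.0, -0.026, 0.001]
contact_force: [-0.5, 0.2, -0.8]
opening: 0.0432
finger_force: 43.0
```

move_arm --motion '[[[0,0,0],0],[[0,0,0],0],[[0,0,0],0],[[0,0,-0.28],0],[[0,0,-0.28],0],[[0,0,-0.28],0],[[0,0,-0.25],0],[[0,0,0],0]]' --hand -0.41

```text
t: 50.58
ee_pos: [0.5756, 0.0996, 0.469]
tcp_rot: [-0.001, 1.0, -0.026, 0.003]
contact_force: [0.2, -0.3, -0.3]
opening: 0.0602
finger_force: 0.0
```

Run:
```python
from caddy import *
caddy("w12.png",.095)
s=save("scene","s12.png");w=cv2.imread("pics/w12.png")
cv2.imwrite("pics/z12.png",np.hstack([cv2.resize(w,(400,300)),cv2.resize(s[150:330,100:340],(400,300),interpolation=cv2.INTER_CUBIC)]))
from plan import *
print(manip.observe()["joints"].round(2))
plan(.4,.0595,.33,87)
```

```text
band [ 88. -24.] [125, 10] [ 264   68  134   12 1290]
band [  8. -46.] [44, 69] [ 319  120   48   69 1027]
band [ 3. 46.] [68, 18] [247 127  18  66 839]
[-0.9   0.49  0.92  1.69 -0.42  1.17 -1.49]
 g [0.5743 0.1005 0.3099] psi -93.0 turn 0.0 rows 0.0 shift [-0.8597  0.2502 -0.1006] mm rows 3.0
```

View pics/z12.png

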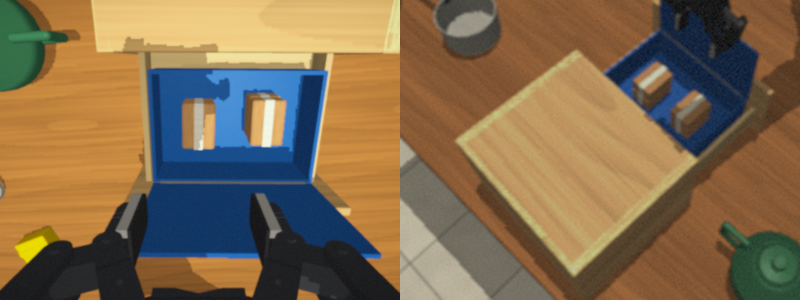

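Both stacks stand flat in the caddy and the flap is up. I'm now closing the flap from the robot side with the fingers shut, beside the tab.

Run:
```python
from plan import *
a=np.radians(-3);ux=np.array([np.cos(a),np.sin(a)])
Hp=np.array([.4974,.1135]); s=Hp-.055*ux
plan(s[0],s[1],.249,87)
th=np.linspace(1.53,-0.03,17)
c=np.c_[.13*np.cos(th)-.005*np.sin(th)-.011,.101+.13*np.sin(th)+.005*np.cos(th)+.018]
print("start->arc0",((c[0]-[-.055,.249])/.2).round(3)); d=np.diff(c,axis=0)/.2; d[:,1]*=-1
print(d.round(3).tolist())
```

```text
g [0.5743 0.1005 0.3099] psi -93.0 turn 0.0 rows 0.0 shift [-0.6625 -0.045   0.3044] mm rows 2.4
start->arc0 [0.222 0.   ]
[[0.063, 0.003], [0.063, 0.009], [0.061, 0.015], [0.06, 0.021], [0.057, 0.027], [0.054, 0.033], [0.051, 0.038], [0.047, 0.042], [0.043, 0.047], [0.038, 0.051], [0.033, 0.054], [0.027, 0.057], [0.022, 0.06], [0.016, 0.061], [0.01, 0.063], [0.004, 0.063]]
```

move_arm --motion '[[[-0.2208,-0.015,0],0],[[-0.2208,-0.015,0],0],[[-0.2208,-0.015,0],0],[[0,0,0],0],[[0,0,0],0],[[0,0,0.15],0],[[0,0,0.154],0],[[0,0,0],0],[[0.11,0,0],0],[[0.112,0,0],0],[[0,0,0],0]]' --hand 1

```text
t: 52.05
ee_pos: [0.4888, 0.1133, 0.4051]
tcp_rot: [0.001, 1.0, -0.027, 0.001]
contact_force: [-1.0, -0.4, -0.6]
opening: 0.0005
finger_force: 0.0
```

move_arm --motion '[[[0.063,0,0.003],0],[[0.063,0,0.009],0],[[0.061,0,0.015],0],[[0.06,0,0.021],0],[[0.057,0,0.027],0],[[0.054,0,0.033],0],[[0.051,0,0.038],0],[[0.047,0,0.042],0],[[0,0,0],0]]'

```text
t: 53.18
ee_pos: [0.5784, 0.1092, 0.3656]
tcp_rot: [0.0, 1.0, -0.026, -0.0]
contact_force: [-0.3, -1.1, 0.5]
opening: 0.0001
finger_force: 0.0
```

move_arm --motion '[[[0.043,0,0.047],0],[[0.038,0,0.051],0],[[0.033,0,0.054],0],[[0.027,0,0.057],0],[[0.022,0,0.06],0],[[0.016,0,0.061],0],[[0,0,0],0]]'

```text
t: 54.05
ee_pos: [0.6135, 0.1073, 0.2992]
tcp_rot: [0.0, 1.0, -0.026, -0.001]
contact_force: [-0.0, 0.5, -0.2]
opening: -0.0001
finger_force: 0.0
```

move_arm --motion '[[[0.01,0,0.04],0],[[0.004,0,0.03],0],[[0,0,0.03],0],[[0,0,0],0]]'

```text
t: 54.55
ee_pos: [0.6165, 0.1071, 0.28]
tcp_rot: [0.0, 1.0, -0.026, -0.0]
contact_force: [0.2, 0.5, 0.8]
opening: 0.0003
finger_force: 0.0
```

move_arm --motion '[[[0,0,0.02],0],[[0,0,0],0],[[0,0,0],0]]'

```text
t: 54.92
ee_pos: [0.6177, 0.1068, 0.2792]
tcp_rot: [-0.001, 1.0, -0.026, 0.002]
contact_force: [-3.0, 0.2, 17.3]
opening: -0.0001
finger_force: 8.6
```

Run:
```python
from plan import *
w=save("wrist","w13.png");s=save("scene","s13.png")
cv2.imwrite("pics/z13.png",np.hstack([cv2.resize(w,(400,300)),cv2.resize(s[150:330,100:340],(400,300),interpolation=cv2.INTER_CUBIC)]))
```

```text
(no output)
```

View pics/z13.png

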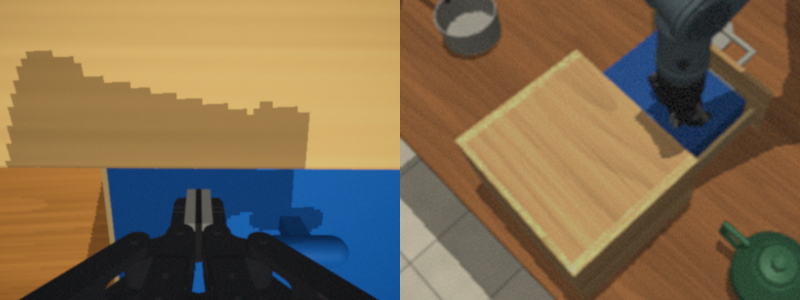

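The flap is shut flat; the tip stopped at its surface height with 17 N. Now back to the handle to push the drawer home.

move_arm --motion '[[[0,0,-0.25],0],[[0,0,-0.25],0],[[0,0,-0.25],0],[[0,0,0],-0.0278],[[0,0,0],-0.0278],[[0,0,0],-0.0278],[[0,0,0],-0.0278],[[0,0,0],-0.0278],[[0,0,0],-0.0278],[[0,0,0],-0.0278],[[0,0,0],-0.0278],[[0,0,0],-0.0278],[[0,0,0],0]]' --hand 0.15

```text
t: 56.65
ee_pos: [0.6166, 0.1068, 0.4266]
tcp_rot: [-0.0, 0.726, 0.688, 0.0]
contact_force: [-0.3, -1.1, 0.9]
opening: 0.0362
finger_force: 0.0
```

Run:
```python
from plan import *
print(manip.observe()["opening"]);plan(.4235,.0610,.133,-3)
```

```text
0.03619185690482859
 g [0.6166 0.1069 0.2716] psi -3.0 turn -0.0001 rows 0.0 shift [-0.2796 -0.952   0.6932] mm rows 4.0
```

move_arm --motion '[[[-0.07,-0.238,0],0],[[-0.07,-0.238,0],0],[[-0.07,-0.238,0],0],[[-0.07,-0.238,0],0],[[0,0,0],0],[[0,0,0.23],0],[[0,0,0],0],[[0,0,0],0]]'

```text
t: 57.65
ee_pos: [0.4245, 0.0609, 0.3814]
tcp_rot: [0.0, 0.725, 0.688, 0.0]
contact_force: [0.7, 0.4, -0.8]
opening: 0.0362
finger_force: 0.0
```

Run:
```python
from plan import *
w=save("wrist","w14.png");m,f=cam("wrist")
g=cv2.cvtColor(w,cv2.COLOR_BGR2HSV); mk=((g[:,:,1]<60)&(g[:,:,2]>90)).astype(np.uint8)
n,l,st,c=cv2.connectedComponentsWithStats(mk)
for i in range(1,n):
    if st[i,4]>300: print(st[i],c[i].round(0), onz(m,f,c[i],.137).round(4))
plan(.4235,.0610,.133,-3)
```

```text
[338  44  27 246 445] [352. 162.] [0.4903 0.0865 0.137 ]
[  157   101   176   197 12024] [232. 212.] [0.4111 0.0558 0.137 ]
[299 244  24  54 566] [311. 270.] [0.4639 0.0085 0.137 ]
 g [0.4249 0.061  0.2267] psi -3.0 turn 0.0 rows 0.0 shift [-2.000e-04 -7.000e-03  4.686e-01] mm rows 1.6
```

View pics/w14.png

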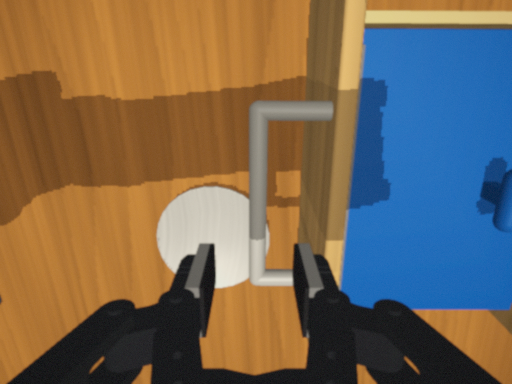

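The handle bar is at column 258, between the fingers (210 and 297). I'm going down, gripping and pushing.

move_arm --motion '[[[0,-0.003,0.235],0],[[0,0,0.233],0],[[0,0,0],0],[[0,0,0],0]]'

```text
t: 58.2
ee_pos: [0.4242, 0.061, 0.2887]
tcp_rot: [0.001, 0.725, 0.689, 0.001]
contact_force: [0.2, -0.4, 0.8]
opening: 0.0363
finger_force: 0.0
```

move_arm --motion '[[[0,0,0],0],[[0,0,0],0],[[0,0,0],0],[[0,0,0],0],[[0,0,0],0]]' --hand 1 --force 50

```text
t: 58.82
ee_pos: [0.4247, 0.0611, 0.2889]
tcp_rot: [0.001, 0.725, 0.689, 0.003]
contact_force: [0.9, -1.0, 9.6]
opening: 0.0106
finger_force: 48.7
```

move_arm --motion '[[[0,0.04,0],0],[[0,0.07,0],0],[[0,0.08,0],0],[[0,0.08,0],0],[[0,0.08,0],0],[[0,0.08,0],0],[[0,0.08,0],0],[[0,0.08,0],0],[[0,0.08,0],0],[[0,0.08,0],0],[[0,0.06,0],0],[[0,0.04,0],0],[[0,0,0],0]]'

```text
t: 60.45
ee_pos: [0.5936, 0.0517, 0.2891]
tcp_rot: [0.001, 0.725, 0.689, 0.001]
contact_force: [-0.4, -0.5, 7.5]
opening: 0.0105
finger_force: 49.5
```

Moved 169 mm; about 10 mm remain.

move_arm --motion '[[[0,0.02,0],0],[[0,0.02,0],0],[[0,0.01,0],0],[[0,0,0],0],[[0,0,0],0]]'

```text
t: 61.08
ee_pos: [0.6027, 0.0512, 0.2891]
tcp_rot: [0.0, 0.725, 0.689, 0.0]
contact_force: [-4.7, -1.8, 10.0]
opening: 0.0105
finger_force: 49.8
```

move_arm --motion '[[[0,0.01,0],0],[[0,0.01,0],0],[[0,0,0],0],[[0,0,0],0]]'

```text
t: 61.58
ee_pos: [0.6059, 0.051, 0.289]
tcp_rot: [-0.001, 0.725, 0.689, -0.001]
contact_force: [-9.0, -0.9, 15.0]
opening: 0.0101
finger_force: 50.3
```

move_arm --motion '[[[0,0.015,0],0],[[0,0,0],0],[[0,0,0],0]]'

```text
t: 61.95
ee_pos: [0.6069, 0.0509, 0.2889]
tcp_rot: [-0.004, 0.725, 0.689, -0.003]
contact_force: [-18.7, -1.5, 24.1]
opening: 0.0104
finger_force: 51.4
```

move_arm --motion '[[[0,-0.015,0],0],[[0,0,0],0]]'

```text
t: 62.2
ee_pos: [0.6058, 0.051, 0.289]
tcp_rot: [-0.001, 0.725, 0.689, -0.001]
contact_force: [-8.6, -2.0, 14.1]
opening: 0.0096
finger_force: 50.3
```

move_arm --motion '[[[0,0,0],0],[[0,0,0],0],[[0,0,0],0],[[0,0,-0.2],0],[[0,0,-0.3],0],[[0,0,-0.3],0],[[0,-0.3,0],0],[[0,-0.3,0],0],[[0,-0.3,0],0],[[0,0,0],0],[[0,0,0],0]]' --hand 0.15

```text
t: 63.58
ee_pos: [0.4276, 0.0609, 0.4475]
tcp_rot: [0.0, 0.725, 0.689, 0.001]
contact_force: [-0.9, -0.5, 0.6]
opening: 0.0364
finger_force: 0.0
```

Run:
```python
from plan import *
s=save("scene","s15.png",(100,130,360,330),2); w=save("wrist","w15.png"); 
cv2.imwrite("pics/z15.png",np.hstack([cv2.resize(s[130:330,100:360],(400,300),interpolation=cv2.INTER_CUBIC),cv2.resize(w,(400,300))]))
m,f=cam("wrist"); print(manip.observe()["ee_pos"],proj(m,f,[.6602,.0473,.148]),proj(m,f,[.6482,.0479,.148]),proj(m,f,[.6033,.0503,.133]))
```

```text
[0.42826751 0.06079542 0.44732431] [534.78229256 181.09221702] [520.18576243 181.13223139] [455.37156961 175.8473832 ]
```

View pics/z15.png

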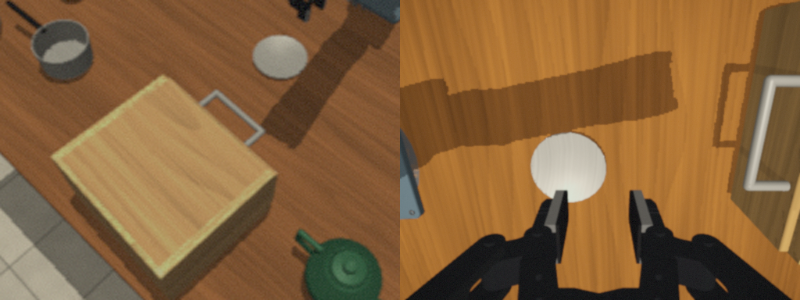

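The drawer is flush with the cabinet, its stop was felt at 19 N, the bystanders are undisturbed and the arm is clear.

```bash
python3 -c "
from station import manip
print(manip.close_job())"
```

```text
the job is handed in; nothing more can be done
None
```

I handed the job in with all four tea packets in the caddy, the flap shut over them and the drawer pushed fully home; I saw no bystander disturbed, but no verdict was returned.

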